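Load the tumbler and hold its sprung lid at the index

TASK

Tip all six steel blanks from the pan into the tumbler's front hopper with the lid still shut, and stand the empty pan upright back on the bench. Then raise the tumbler's lid against its springs until the lid's pointer stands at the index clip on the quadrant, and keep holding it there for inspection: finish still holding the lid, steady. Leave the index clip as it is set and do not knock the mug, bin or hammer about.

Things in the scene. Friction and masses are not known exactly. Their poses are not given: they have to be found in the camera images.
- tumbler: Green bench vibratory tumbler, fixed to the bench: a tub with an open loading hopper along its front and a sprung lid behind it, 295 mm long (x -168 to 132 mm) and 210 mm wide. Origin on the bench under the middle of the machine; own -x is its front (towards the robot, give or take the yaw), z up. Tub side walls 159 mm high, tub floor 69 mm above the bench.
- hopper_mouth (a point): Middle of the hopper's open mouth, 175 mm above the bench (its rolled rim reaches 180); axes as tumbler, whose x here is -110 mm. The opening is 110 mm long (x) and 198 mm wide (y). The hopper's front is a 43 degree slope down to the tub floor, so parts tipped in slide back under the lid.
- lid: The tumbler's green sheet lid, 212 mm wide and 4 mm thick, from the hinge 176 mm forward over the tub, about 0.5 kg. Origin at the hinge axis; own -x towards its front edge, axes as the tumbler's when shut.
- lid_hinge (a point): Middle of the lid's hinge axis at the rear of the tub, 158 mm above the bench; the axis runs along the tumbler's own y.
- lid_angle (a joint): Angle of the lid in rad: 0 shut (flat), growing as its front edge is raised, at most 1.3. Its torsion springs and its weight pull it shut at every angle; the upward force at the handle bar is about 5 to 7 N to start it, 8 to 10 N at 0.35 rad and 14 to 17 N at 0.70 rad.
- lid_handle (a point): Steel handle at the lid's front edge: a round bar 12 mm thick along the tumbler's y, 100 mm between its two posts, 29 mm clear above the lid; it can pivot between the fingers. Origin at the middle of the bar: with the lid shut 158 mm in front of the hinge axis and 42 mm above it (200 mm above the bench). Turns with the lid; axes as the tumbler's when shut.
- lid_pointer (a point): Small steel pointer on the lid's right edge (36 x 9 x 7 mm, lying radially), its middle 135 mm from the hinge axis; it runs along the inner side of the quadrant.
- index (a joint): Setting of the index clip on the quadrant in rad, on the same scale as lid_angle: with the lid at this same value its pointer stands at the middle of the clip. Stiff; stays as it is set (0.35 to 0.70).
- index_mark (a point): Middle of the brass index clip, 24 mm long along the quadrant, 18 mm radially, 13 mm thick, with a thin blade pointing outwards. The quadrant is a round steel bar bent to 135 mm radius about the hinge, beside the tumbler's right side (its y -119 mm), up to 262 mm above the bench. This point lies 135 mm from the hinge axis, beside the lid's pointer when that is level with it.
- pan: Aluminium pouring pan, loose, about 260 g empty: floor 135 x 90 mm, walls 38 mm high, and a low pouring lip. Origin on its underside, own +x towards the pouring lip, z up. The floor (3 mm thick) runs from x -75 to 60 mm, then the lip rises 10 mm to its edge at x 90 mm; back wall at x -75 mm. It carries six steel blanks.
- pan_grip (a point): Middle of the pan's black grip bar: 14 mm thick (pan x), 66 mm long (pan y), 26 mm high, over the back wall at pan x -76 mm, 75 mm above the pan's underside (bar from 62 to 88 mm). Axes as the pan.
- pan_spout (a point): Middle of the pouring lip's edge, pan x +90 mm, 13 mm above the underside.
- blank0: One of six alike turned steel blanks (bit ends), about 45 g: 42 mm long, a 20 mm ball at one end and a 20 mm collar at the other with a 13 mm neck between. Origin at the middle of its underside as it lies; own x along its length. At first lying in the pan.
- blank1: One of six alike turned steel blanks (bit ends), about 45 g: 42 mm long, a 20 mm ball at one end and a 20 mm collar at the other with a 13 mm neck between. Origin at the middle of its underside as it lies; own x along its length. At first lying in the pan.
- blank2: One of six alike turned steel blanks (bit ends), about 45 g: 42 mm long, a 20 mm ball at one end and a 20 mm collar at the other with a 13 mm neck between. Origin at the middle of its underside as it lies; own x along its length. At first lying in the pan.
- blank3: One of six alike turned steel blanks (bit ends), about 45 g: 42 mm long, a 20 mm ball at one end and a 20 mm collar at the other with a 13 mm neck between. Origin at the middle of its underside as it lies; own x along its length. At first lying in the pan.
- blank4: One of six alike turned steel blanks (bit ends), about 45 g: 42 mm long, a 20 mm ball at one end and a 20 mm collar at the other with a 13 mm neck between. Origin at the middle of its underside as it lies; own x along its length. At first lying in the pan.
- blank5: One of six alike turned steel blanks (bit ends), about 45 g: 42 mm long, a 20 mm ball at one end and a 20 mm collar at the other with a 13 mm neck between. Origin at the middle of its underside as it lies; own x along its length. At first lying in the pan.
- mug: Steel travel mug, bystander: 74 mm across, 170 mm high. Origin at the middle of its base.
- stock_bin: Yellow plastic bin, bystander: 170 x 110 x 75 mm. Origin at the middle of its base.
- hammer: Hammer lying on the bench, bystander: 260 mm long, head 90 mm wide, 26 mm high. Origin at the middle of its underside, handle to its own -x.
Mind the look-alikes: they are no part of the job. What is shaped like the pan but brown, pink or turquoise is not meant.

How it is judged:
On the way:
1. all six blanks are in the tumbler's hopper or tub, with the lid still shut (horizontal distance between each of blank0, blank1, blank2, blank3, blank4, blank5 and tumbler below 0.2 m and height (world z) of blank0 between 0.055 and 0.16 m and height (world z) of blank1 between 0.055 and 0.16 m and height (world z) of blank2 between 0.055 and 0.16 m and height (world z) of blank3 between 0.055 and 0.16 m and height (world z) of blank4 between 0.055 and 0.16 m and height (world z) of blank5 between 0.055 and 0.16 m and value of joint lid_angle below 0.1 rad), for 0.3 s.
At the end, for the whole second after the job is handed in: The fingers hold the lid (over 1 N, no pan or bystander propping it), steady and within 0.08 rad (about 5 degrees) of the index clip; all six blanks are inside the tumbler; the pan stands upright and at rest on the bench (angle between the x axis of lid_pointer and the x axis of index_mark, either way round below 0.08 rad and contact force between the fingers and lid above 1 N and velocity of joint lid_angle between -0.15 and 0.15 rad/s and contact force between lid and pan below 0.2 N and contact force between lid and mug below 0.2 N and contact force between lid and stock_bin below 0.2 N and contact force between lid and hammer below 0.2 N and horizontal distance between each of blank0, blank1, blank2, blank3, blank4, blank5 and tumbler below 0.2 m and height (world z) of blank0 between 0.055 and 0.16 m and height (world z) of blank1 between 0.055 and 0.16 m and height (world z) of blank2 between 0.055 and 0.16 m and height (world z) of blank3 between 0.055 and 0.16 m and height (world z) of blank4 between 0.055 and 0.16 m and height (world z) of blank5 between 0.055 and 0.16 m and height (world z) of pan between -0.006 and 0.006 m and angle between pan's own z axis and vertical below 0.1 rad and linear speed of pan below 0.02 m/s); the arm keeps its last pose, push and grip.
It fails at once if the steel mug is knocked over or pushed away (more than 40 mm) (distance of mug from where it was at the start of the episode above 0.04 m).
It fails at once if the yellow bin is knocked over or pushed away (more than 40 mm) (distance of stock_bin from where it was at the start of the episode above 0.04 m).
It fails at once if the hammer is knocked over or pushed away (more than 40 mm) (distance of hammer from where it was at the start of the episode above 0.04 m).
It fails at once if the index clip is shifted along the quadrant (more than 8 mm) (distance of index_mark from where it was at the start of the episode above 0.008 m).
It also fails if it takes over 72 s, if anything falls off the work surface, if the arm or the gripper's body presses on something with over 40 N, if the wrist force passes 120 N, or if a joint passes its speed limit or range.

ROBOT

A 7-joint arm with a two-finger parallel gripper is mounted at the origin on the work surface. World frame = base frame: x ahead of the robot, y to its left, z up, the work surface at z = 0. Lengths are in m, angles in rad, forces in N, time in s.
With the tool pointing down it reaches from about 0.4 to 0.875 m from the base axis. Payload 19.3 kg.
Tool frame: the origin (TCP) lies on the mounting face of the last link; the fingertips stand 173 mm ahead of it and the grasp point (between the pads) lies 155 mm ahead of it (tip_extent is the distance from the TCP to the fingertips, in m); x points along the fingers, y is the direction in which the jaws open and shut, and the axes are right-handed (so a half turn about x gives the same grasp; the last joint's range is limited). The gripper opens to 85 mm and grips with 20 to 120 N. Pads are 22 mm wide; open, the fingers measure 114 mm over their backs; the gripper's body (76 mm by 85 mm) begins 54 mm behind the grasp point. The pads swing forward as they close: fully open they stand 13 mm farther back than shut.
Start: joints at [-1.34, 0.521, -0.036, 1.599, 0.021, 1.021, -0.113], TCP at [0.185, 0.597, 0.405] pointing down, gripper open.
Joint ranges: [-2.91, 2.91], [-0.3, 2.13], [-1.5, 1.42], [0.17, 2.43], [-1.26, 4.41], [0.16, 1.93], [-2.52, 2.52]. Speed limits (rad/s): [1.89, 1.89, 2.39, 2.39, 3.01, 3.01, 3.01].

INTERFACE

Orientations are given as a unit quaternion [x, y, z, w].
In Python, from rig import get_state, snapshot, camera_info, close_job, cut_out, place_of, tip_extent gives the robot as it stands.
- The arm moves only by the shell command python3 -m inch 'ROWS' [OPENING] [FORCE]. ROWS is JSON, a list that holds one entry, the list of rows, each a list of 4 numbers: the shift along the tool's x, y, z in cm, then the turn about the tool's x in degrees. In form: [[[tx, ty, tz, roll], ...]]. A call has 1 to 8 rows; each row is the pose to reach, as a shift and turn from the pose commanded when the call began, along the tool's axes at that moment; what a row does not reach only later rows make up. A row lasts 1/12 s, in which the tool goes at most 41.7 mm and 7.16 degrees, less where a joint would pass 70% of its speed; a pose out of reach is approached as far as the arm can. A call with a gripper value outside its range is refused whole. OPENING is the finger opening in cm, from 0 to 8.54, set as the call begins (- or left out, the last holds). The fingers move at their own pace and stop on an object; FORCE is the grip in N (left out, the last holds). Time passes only in rows, so rows that repeat a pose let the fingers close. It gives the time, the measured TCP pose, the force and the opening at its end, in the units of the state.
- get_state(): the state, without advancing time (a new reading comes with each control period).
- snapshot(name): name is "scene" or "top"; returns (picture, depth): 480x640x3 uint8, red, green, blue; 480x640 float32, m along the optical axis (not along the pixel's ray), 0 where there is no reading.
- camera_info(name): a dict with "vertical_fov" (degrees; the focal length in pixels is half the picture's height over the tangent of half this angle, whatever the lens; pixels are square), "cx", "cy" (the principal point, pixels), "k1" (the pictures are not rectified: a ray, as slopes to the right and down, at radius r is drawn at 1 + k1 r^2 times it, then the intrinsics apply), "R" (3x3) and "t" (3): a world point X has camera coordinates R X + t. Camera axes: x right, y down, z forward; pixel columns grow to the right and rows downward; lengths in m; the calibration is good to about 2 mm. A picture is of the moment at which its call begins. camera_info takes no time and is no camera call.
- close_job(): hands the job in, once; it reports no verdict.
Trained networks look in the newest picture that a camera, given by its name, has taken for a name from the list of things; names that differ only in an ending like _2 or _b are one class to them, and where a whole thing is asked for, a point or a joint stands for the part that bears it (a point fixed in the world has none). Each returns a list of dicts, best first, with "score" (0 to 1); they miss things now and then, are a little off and sometimes report something else, mostly with a low value. They report only what shows in the picture. A call takes as long as a camera call. They do not tell look-alikes from the thing itself.
- cut_out(camera, target): "region" (480x640 bool, what is visible of it).
- place_of(camera, target): "location" ([x, y, z] in m, in world coordinates, good to about 4 mm: a listed point, or the origin of a listed thing).
The state is a dict: "time": time; "joint_pos": joint angles; "joint_velocities": joint speeds; "joint_torque": joint torques, N m; "ee_pos": TCP position; "ee_rot": TCP orientation; "wrist_force": force on the tool from outside, world axes, zero at the start; "ft_torque": the same for the moment, N m; "gripper_width": finger opening in m.
Only numpy, scipy, OpenCV 4.12 (cv2) and the standard library are available. Lean on these libraries where they do the work, as an engineer would, in place of code of your own. Each camera call takes 0.05 s, during which the arm holds its last target. There are 200 camera calls.

## Working session

There is one attempt and no reset: what is moved stays moved. The work goes in short steps, Python scripts to look and compute and a shell command to move; the robot and the scene stay as the last step left them, time stands still between calls to the robot, and variables do not carry over. Pictures are saved under pics/ and viewed, about 8 in all and at most 12, crops included, and the job is handed in when it is done.

```bash
mkdir -p pics; ls; cat > h.py <<'E'
import numpy as np, cv2
from rig import *
def px2w(cam,u,v,d):
    c=camera_info(cam); f=240/np.tan(np.radians(c["vertical_fov"])/2)
    a=np.array([(u-c["cx"])/f,(v-c["cy"])/f]); s=a.copy()
    for _ in range(10): s=a/(1+c["k1"]*(s@s))
    p=np.array([s[0]*d,s[1]*d,d]); return np.array(c["R"]).T@(p-np.array(c["t"]))
def w2px(cam,X):
    c=camera_info(cam); f=240/np.tan(np.radians(c["vertical_fov"])/2)
    p=np.array(c["R"])@np.array(X)+np.array(c["t"]); s=p[:2]/p[2]; s=s*(1+c["k1"]*(s@s))
    return s*f+np.array([c["cx"],c["cy"]])
def save(n,im): cv2.imwrite("pics/"+n+".png",im[:,:,::-1])
E
python3 - <<'E'
from h import *
for c in("scene","top"):
    im,d=snapshot(c); save(c+"0",im); np.save(c+"0d.npy",d)
    for t in ("tumbler","hopper_mouth","lid_hinge","lid_handle","lid_pointer","index_mark","pan","pan_grip","pan_spout","mug","stock_bin","hammer","blank0"):
        for r in place_of(c,t)[:7]:
            print(c,t,round(r["score"],2),np.round(r["location"],3),w2px(c,r["location"]).round())
print(get_state(),tip_extent)
i=camera_info("scene");print(i)
E
```

```text
pics
scene tumbler 0.68 [ 0.587 -0.034  0.   ] [311. 287.]
scene hopper_mouth 0.88 [ 0.482 -0.044  0.18 ] [317. 206.]
scene lid_hinge 0.58 [ 0.716 -0.023  0.161] [297. 274.]
scene lid_handle 0.91 [ 0.559 -0.033  0.198] [312. 218.]
scene lid_handle 0.73 [ 0.585 -0.035 -0.001] [311. 286.]
scene lid_pointer 0.61 [ 0.586 -0.145  0.16 ] [265. 230.]
scene index_mark 0.54 [ 0.616 -0.14   0.236] [259. 212.]
scene pan 0.84 [ 0.414  0.476 -0.003] [515. 276.]
scene pan 0.71 [0.732 0.412 0.002] [494. 369.]
scene pan 0.53 [0.722 0.233 0.004] [409. 347.]
scene pan_grip 0.91 [0.68  0.473 0.076] [532. 332.]
scene pan_grip 0.82 [0.544 0.325 0.076] [459. 277.]
scene pan_grip 0.77 [0.394 0.406 0.077] [493. 244.]
scene pan_grip 0.6 [0.223 0.316 0.078] [460. 203.]
scene pan_spout 0.91 [0.478 0.168 0.016] [395. 267.]
scene pan_spout 0.86 [0.784 0.338 0.008] [458. 380.]
scene pan_spout 0.77 [0.432 0.564 0.016] [554. 281.]
scene pan_spout 0.65 [0.374 0.246 0.013] [428. 248.]
scene mug 0.97 [0.722 0.235 0.   ] [410. 348.]
scene stock_bin 0.85 [ 0.605 -0.448 -0.005] [163. 267.]
scene hammer 0.66 [ 0.391 -0.48
[... 1985 characters left out ...]
9956e+00, -3.70267189e+01,
        1.81269029e-02,  1.66185473e-03,  1.93397383e-06]), 'ee_pos': array([0.18521243, 0.59692265, 0.40468908]), 'ee_rot': array([ 0.10594926,  0.69911642, -0.10598079,  0.69912735]), 'wrist_force': array([-0.85196946, -0.18240377, -0.00125013]), 'ft_torque': array([ 0.00307479,  0.00950379, -0.0661593 ]), 'gripper_width': 0.08526497246057434} 0.1734
{'vertical_fov': 55.345250783270664, 'cx': 327.9776524416637, 'cy': 233.95524822857877, 'k1': 0.03570843317126628, 'R': array([[-0.24732617,  0.96892121, -0.00463177],
       [ 0.59217296,  0.14737059, -0.79222036],
       [-0.76691652, -0.19867963, -0.61021754]]), 't': array([ 0.13360987, -0.20723688,  1.62284437])}
```

View pics/top0.png

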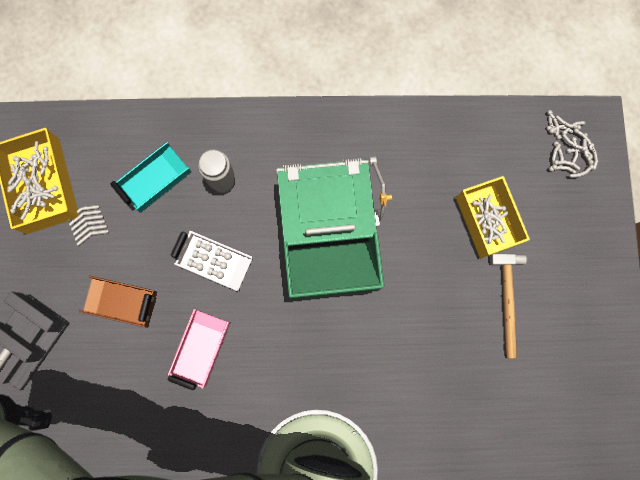

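View pics/scene0.png

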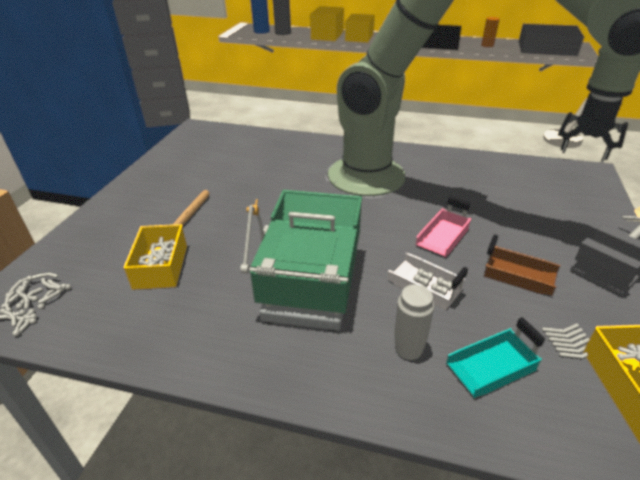

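Candidates shaped like the pan, in the top picture:
- aluminium with six blanks, (213,260)
- turquoise, (152,178)
- brown, (120,302)
- pink, (199,349)

I choose the aluminium one carrying the blanks. Of the two yellow bins, the one near (490,217) is the bystander. The other is at (33,180), and I'll stay clear of both. Since the tool can't tilt, I'll grip the bar by its ends (jaws along pan y). A hard grip should keep the pan level, and an easier grip should let it pivot and pour.

```bash
python3 - <<'E'
from h import *
im=cv2.imread("pics/top0.png"); d=np.load("top0d.npy")
cv2.imwrite("pics/crop1.png",cv2.resize(im[215:310,155:265],None,fx=5,fy=5,interpolation=cv2.INTER_CUBIC))
V,U=np.mgrid[0:480,0:640]
def cloud(box):
    u0,u1,v0,v1=box
    return np.array([px2w("top",u,v,d[v,u]) for v in range(v0,v1) for u in range(u0,u1) if d[v,u]>0])
P=cloud((165,265,225,300))
b=P[(P[:,2]>.070)&(P[:,2]<.1)]; r=cv2.minAreaRect(b[:,:2].astype(np.float32)); print("bar",len(b),r,np.median(b[:,2]))
q=P[(P[:,2]>.025)&(P[:,2]<.1)]; print("pan walls",cv2.minAreaRect(q[:,:2].astype(np.float32)))
P=cloud((260,400,150,310))
h=P[(P[:,2]>.190)&(P[:,2]<.215)&(P[:,1]>-.12)]; print("handle",len(h),cv2.minAreaRect(h[:,:2].astype(np.float32)),h.mean(0))
t=P[(P[:,2]>.150)&(P[:,2]<.19)&(P[:,1]>-.135)]; print("tub top",cv2.minAreaRect(t[:,:2].astype(np.float32)))
E
```

```text
Traceback (most recent call last):
  File "h.py", line 4, in px2w
    c=camera_info(cam); f=240/np.tan(np.radians(c["vertical_fov"])/2)
ValueError: time passes only in moves, steps and waits
```

View pics/crop1.png

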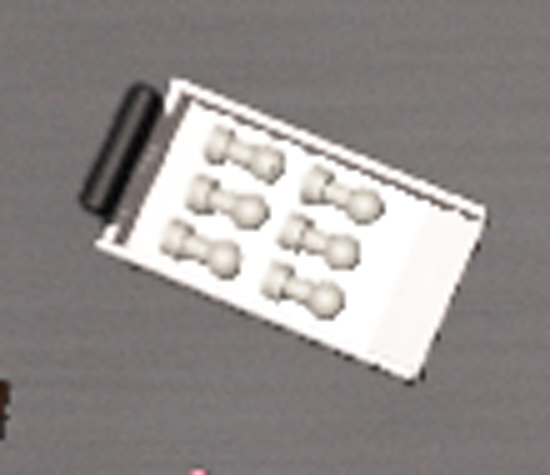

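The crop shows the aluminium pan with six blanks, the black grip at its upper left (crop 122,150) and the lip at lower right (crop 450,295). The choice is confirmed. I'll cache the calibration, because too many calls are refused.

```bash
sed -i 's/^from rig import \*/from rig import *\n_C={}\ndef ci(c):\n    if c not in _C: _C[c]=camera_info(c)\n    return _C[c]/; s/c=camera_info(cam)/c=ci(cam)/' h.py; cat >> h.py <<'E'
def cloud(cam,d,box):
    u0,u1,v0,v1=box
    return np.array([px2w(cam,u,v,d[v,u]) for v in range(v0,v1) for u in range(u0,u1) if d[v,u]>0])
def rect(p): return cv2.minAreaRect(p[:,:2].astype(np.float32))
E
python3 - <<'E'
from h import *
d=np.load("top0d.npy")
P=cloud("top",d,(165,265,225,300))
b=P[(P[:,2]>.070)&(P[:,2]<.1)]; print("bar",len(b),rect(b),np.median(b[:,2]))
q=P[(P[:,2]>.025)&(P[:,2]<.1)]; print("pan walls",rect(q))
P=cloud("top",d,(260,400,150,310))
h=P[(P[:,2]>.190)&(P[:,2]<.215)&(P[:,1]>-.12)]; print("handle",len(h),rect(h),h.mean(0))
t=P[(P[:,2]>.150)&(P[:,2]<.19)&(P[:,1]>-.135)]; print("tub top",rect(t))
E
```

```text
bar 185 ((0.5474872589111328, 0.3232370913028717), (0.016591861844062805, 0.06487344950437546), 67.76599884033203) 0.08744063435253313
pan walls ((0.5157417058944702, 0.2501082420349121), (0.17668309807777405, 0.09185298532247543), 66.35750579833984)
handle 273 ((0.5579395294189453, -0.03683260828256607), (0.013548038899898529, 0.11093144118785858), 5.223142147064209) [ 0.55729668 -0.03667207  0.20582611]
tub top ((0.5724793672561646, -0.037373483180999756), (0.30850687623023987, 0.2185407280921936), 4.591347694396973)
```

```bash
python3 -m inch '[[[0,-0.8,2.2,5],[0,-2,5.5,12],[0,-3.4,9.3,19],[0,-4.8,13.2,26],[0,-6.2,17,33],[0,-7.6,20.9,40],[0,-9,24.7,47],[0,-10,27.5,54]]]' 8.54 120
cat >> h.py <<'E'
from scipy.spatial.transform import Rotation as Ro
def to(x,y,z,head):
    """remaining shift (cm) and roll (deg) for TCP goal; head = heading of tool y"""
    s=get_state(); R=Ro.from_quat(s["ee_rot"]).as_matrix(); e=R.T@(np.array([x,y,z])-s["ee_pos"])*100
    h=np.degrees(np.arctan2(R[1,1],R[0,1])); print("t",s["time"],"pos",s["ee_pos"].round(4),"head",h.round(1),"down",R[:,0].round(3),"SHIFT",e.round(2),"ROLL",((h-head+180)%360-180).round(1),"F",s["wrist_force"].round(1),"w",round(s["gripper_width"],4),"j",np.round(s["joint_pos"],2))
E
python3 -c "
from h import *
to(.546,.323,.30,-23)"
```

```text
time: 2.07
ee_pos: [0.4208, 0.4172, 0.4051]
ee_rot: [0.414, 0.573, -0.414, 0.573]
wrist_force: [0.7, -0.5, -0.6]
gripper_width: 0.0852
t 2.0667 pos [0.4208 0.4172 0.4051] head 18.3 down [ 0.001 -0.    -1.   ] SHIFT [10.52  8.92 12.87] ROLL 41.3 F [ 0.7 -0.5 -0.6] w 0.0852 j [-1.05  0.48  0.24  1.7  -0.13  0.98 -0.44]
```

```bash
python3 -m inch '[[[1.5,1.5,2.2,6],[3,3,4.3,13],[4.5,4.5,6.5,20],[6,6,8.6,27],[8,7.5,10.8,34],[9.5,8.5,12.2,39],[10.5,8.9,12.9,41],[10.5,8.9,12.9,41]]]'
python3 -c "
from h import *
to(.546,.323,.226,-23)"
```

```text
time: 2.73
ee_pos: [0.5445, 0.325, 0.2977]
ee_rot: [-0.587, -0.393, 0.589, -0.394]
wrist_force: [-0.6, 0.7, 0.5]
gripper_width: 0.0854
t 2.7333 pos [0.5445 0.325  0.2977] head -22.4 down [-0.002 -0.002 -1.   ] SHIFT [7.17 0.22 0.11] ROLL 0.6 F [-0.6  0.7  0.5] w 0.0854 j [-0.88  0.7   0.38  1.68 -0.33  0.83 -0.75]
```

```bash
python3 -m inch '[[[1.2,0.1,0.1,0.6],[2.5,0.2,0.1,0.6],[4,0.2,0.1,0.6],[5.5,0.2,0.1,0.6],[6.6,0.2,0.1,0.6],[7.2,0.2,0.1,0.6],[7.2,0.2,0.1,0.6]]]'
python3 -m inch '[[[0,0,0,0],[0,0,0,0],[0,0,0,0],[0,0,0,0],[0,0,0,0],[0,0,0,0],[0,0,0,0],[0,0,0,0]]]' 5.5 120
python3 -c "
from h import *
to(.546,.323,.226,-23)
im,d=snapshot('scene'); save('s1',cv2.resize(im[200:340,380:560],None,fx=4,fy=4,interpolation=cv2.INTER_CUBIC))"
```

```text
time: 3.32
ee_pos: [0.5448, 0.3251, 0.2265]
ee_rot: [-0.588, -0.392, 0.589, -0.391]
wrist_force: [0.2, 0.1, -0.1]
gripper_width: 0.0854
time: 3.98
ee_pos: [0.5458, 0.3251, 0.2292]
ee_rot: [0.59, 0.391, -0.588, 0.391]
wrist_force: [-1.0, -0.3, 8.6]
gripper_width: 0.0638
t 3.9833 pos [0.5458 0.3251 0.2292] head -22.8 down [ 0.002  0.002 -1.   ] SHIFT [0.32 0.1  0.19] ROLL 0.2 F [-1.  -0.3  8.6] w 0.0638 j [-0.85  0.79  0.34  1.7  -0.37  0.71 -0.72]
```

View pics/s1.png

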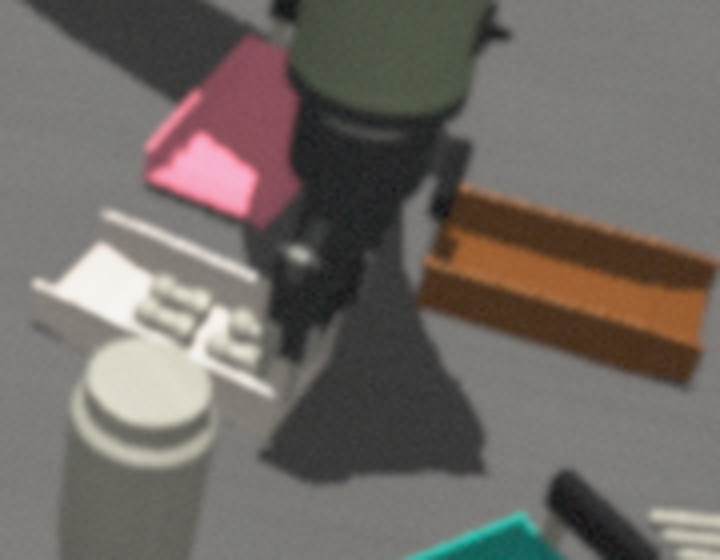

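The fingers close on the bar's ends at 64 mm, with the pan still flat on the bench. Next is a small lift, then a tilt check.

```bash
python3 -m inch '[[[-0.2,0,0,0],[-0.5,0,0,0],[-0.8,0,0,0],[-1.2,0,0,0],[-1.6,0,0,0],[-2,0,0,0],[-2,0,0,0]]]'
cat >> h.py <<'E'
def panz(box=None):
    for c in ("scene","top"):
        im,d=snapshot(c)
        for r in place_of(c,"pan_spout")[:5]: print(c,round(r["score"],2),np.round(r["location"],3))
    return d
E
python3 -c "
from h import *
to(.546,.323,.226,-23); d=panz()
P=cloud('top',d,(195,260,235,305)); P=P[P[:,2]>.012]
import sys
for a in np.arange(-.02,.2,.02):
    s=(P[:,0]-.546)*np.cos(np.radians(-113))+(P[:,1]-.323)*np.sin(np.radians(-113))
    m=(s>a)&(s<a+.02); print(round(a,2),m.sum(),np.percentile(P[m,2],[5,50,95]).round(3) if m.any() else '')"
```

```text
time: 4.62
ee_pos: [0.5457, 0.3248, 0.2486]
ee_rot: [0.589, 0.391, -0.589, 0.391]
wrist_force: [0.8, 1.4, -5.8]
gripper_width: 0.0638
t 4.6167 pos [0.5457 0.3248 0.2486] head -22.8 down [ 0.001  0.001 -1.   ] SHIFT [2.26 0.1  0.16] ROLL 0.2 F [ 0.8  1.4 -5.8] w 0.0638 j [-0.86  0.76  0.35  1.7  -0.36  0.74 -0.73]
scene 0.74 [0.435 0.564 0.018]
scene 0.71 [0.781 0.34  0.009]
scene 0.69 [0.378 0.249 0.012]
scene 0.63 [0.477 0.17  0.034]
top 0.67 [0.434 0.561 0.016]
top 0.66 [0.478 0.173 0.032]
top 0.64 [0.78  0.342 0.014]
top 0.63 [0.376 0.254 0.012]
-0.02 0 
0.0 9 [0.02  0.022 0.033]
0.02 133 [0.018 0.035 0.054]
0.04 272 [0.019 0.036 0.055]
0.06 284 [0.018 0.026 0.058]
0.08 317 [0.019 0.035 0.059]
0.1 331 [0.018 0.034 0.058]
0.12 299 [0.017 0.023 0.06 ]
0.14 294 [0.022 0.028 0.056]
0.16 94 [0.027 0.032 0.059]
0.18 0
```

The pan stays level in the 120 N grip: spout z is 33 mm against 13 + 20 expected, and the load is 5.8 N. I'll raise it and carry it to the hopper's left end.

```bash
python3 -m inch '[[[-0.8,0,0,0],[-2.2,0,0,0],[-4.2,0,0,0],[-6.5,0,0,0],[-8.8,0,0,0],[-11.1,0,0,0],[-13.4,0,0,0],[-15.7,0,0,0]]]' - 120
python3 -m inch '[[[-2,0,0,0],[-4,0,0,0],[-6,0,0,0],[-7.5,0,0,0],[-8.5,0,0,0],[-9,0,0,0],[-9,0,0,0]]]'
python3 -c "
from h import *
to(.473,.060,.494,5)"
```

```text
time: 5.48
ee_pos: [0.5453, 0.3244, 0.4073]
ee_rot: [0.589, 0.391, -0.589, 0.391]
wrist_force: [0.1, 0.1, -6.7]
gripper_width: 0.0637
time: 6.07
ee_pos: [0.5454, 0.3245, 0.4959]
ee_rot: [0.59, 0.391, -0.589, 0.391]
wrist_force: [-0.1, 0.2, -6.1]
gripper_width: 0.0636
t 6.0667 pos [0.5454 0.3245 0.4959] head -22.8 down [ 0.001  0.001 -1.   ] SHIFT [ 0.16  3.6  27.19] ROLL -27.8 F [-0.1  0.2 -6.1] w 0.0636 j [-0.93  0.5   0.47  1.48 -0.23  1.22 -0.83]
```

```bash
python3 -m inch '[[[0,0.1,0.4,-0.5],[0,0.2,1.2,-2],[0,0.4,2.4,-4],[0,0.6,4,-6],[0,0.8,5.8,-8],[0,1,7.6,-10],[0,1.2,9.4,-12],[0,1.5,11.2,-14]]]' - 120
python3 -c "
from h import *
to(.473,.060,.494,5)"
```

```text
time: 6.73
ee_pos: [0.5151, 0.2146, 0.4937]
ee_rot: [-0.536, -0.461, 0.537, -0.46]
wrist_force: [0.2, 0.3, -5.0]
gripper_width: 0.0639
t 6.7333 pos [0.5151 0.2146 0.4937] head -8.7 down [-0.002 -0.001 -1.   ] SHIFT [-1.000e-02 -1.820e+00  1.592e+01] ROLL -13.7 F [ 0.2  0.3 -5. ] w 0.0639 j [-0.83  0.35  0.44  1.68 -0.16  1.14 -0.49]
```

```bash
python3 -m inch '[[[0,-0.2,1.8,-2],[0,-0.4,3.6,-4],[0,-0.6,5.4,-6],[0,-0.8,7.2,-8],[0,-1,8.8,-9.5],[0,-1.2,10.2,-11],[0,-1.3,11.4,-12],[0,-1.4,12.4,-13]]]' - 120
python3 -m inch '[[[0,-0.1,0.9,-0.5],[0,-0.2,1.8,-0.7],[0,-0.3,2.6,-0.7],[0,-0.4,3.2,-0.7],[0,-0.4,3.5,-0.7],[0,-0.4,3.5,-0.7]]]'
python3 -c "
from h import *
to(.473,.060,.494,5); d=panz()
im,_=snapshot('scene'); save('s2',im[60:400,150:570])"
```

```text
time: 7.4
ee_pos: [0.4822, 0.094, 0.4939]
ee_rot: [0.481, 0.518, -0.482, 0.518]
wrist_force: [0.7, -0.7, -5.7]
gripper_width: 0.0634
time: 7.9
ee_pos: [0.4815, 0.0595, 0.4946]
ee_rot: [0.478, 0.521, -0.479, 0.521]
wrist_force: [-0.3, 0.2, -4.7]
gripper_width: 0.0631
t 7.9 pos [0.4815 0.0595 0.4946] head 4.8 down [-0. -0. -1.] SHIFT [ 0.06 -0.84 -0.12] ROLL -0.2 F [-0.3  0.2 -4.7] w 0.0631 j [-0.63  0.22  0.47  1.86 -0.11  1.1  -0.04]
scene 0.74 [0.783 0.338 0.01 ]
scene 0.7 [ 0.493 -0.111  0.28 ]
scene 0.7 [0.375 0.252 0.015]
scene 0.58 [0.432 0.565 0.016]
top 0.85 [0.433 0.566 0.015]
top 0.74 [0.376 0.255 0.012]
top 0.74 [ 0.715 -0.019  0.155]
top 0.62 [0.781 0.342 0.012]
top 0.55 [ 0.493 -0.104  0.273]
```

View pics/s2.png

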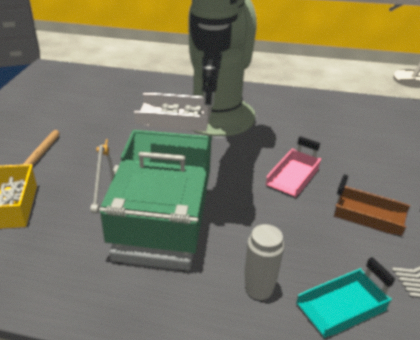

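The pan hangs level over the hopper mouth (pan at crop 175,108) with the blanks still in it. I'll shift it 0.8 cm sideways, then ease the grip so it tilts.

```bash
python3 -m inch '[[[0,-0.2,0,0],[0,-0.5,0,0],[0,-0.8,0,0],[0,-0.8,0,0]]]' - 60
python3 -c "
from h import *
to(.473,.060,.494,5); print(get_state()['ft_torque'].round(2)); d=panz()"
```

```text
time: 8.48
ee_pos: [0.4729, 0.0594, 0.4947]
ee_rot: [0.478, 0.521, -0.478, 0.521]
wrist_force: [-1.0, -0.2, -4.7]
gripper_width: 0.0641
t 8.4833 pos [0.4729 0.0594 0.4947] head 4.9 down [-0.  0. -1.] SHIFT [ 0.07  0.01 -0.06] ROLL -0.1 F [-1.  -0.2 -4.7] w 0.0641 j [-0.64  0.2   0.47  1.87 -0.1   1.09 -0.05]
[ 0.42 -0.    0.01]
scene 0.95 [0.374 0.247 0.013]
scene 0.85 [0.783 0.341 0.01 ]
scene 0.77 [ 0.484 -0.11   0.28 ]
scene 0.75 [0.436 0.566 0.016]
top 0.86 [ 0.485 -0.105  0.275]
top 0.76 [0.781 0.341 0.014]
top 0.7 [0.434 0.564 0.013]
```

```bash
python3 -m inch '[[[0,0,0,0],[0,0,0,0],[0,0,0,0],[0,0,0,0]]]' - 35
python3 -c "
from h import *
to(.473,.060,.494,5); print(get_state()['ft_torque'].round(2)); d=panz()"
```

```text
time: 9.02
ee_pos: [0.4735, 0.0594, 0.4947]
ee_rot: [0.478, 0.521, -0.478, 0.521]
wrist_force: [-0.2, 0.9, -5.0]
gripper_width: 0.0636
t 9.0167 pos [0.4735 0.0594 0.4947] head 4.9 down [-0. -0. -1.] SHIFT [ 0.07 -0.05 -0.06] ROLL -0.1 F [-0.2  0.9 -5. ] w 0.0636 j [-0.64  0.2   0.47  1.87 -0.1   1.09 -0.05]
[0.33 0.04 0.06]
scene 0.92 [0.378 0.246 0.012]
scene 0.84 [ 0.486 -0.11   0.279]
scene 0.62 [0.435 0.565 0.016]
top 0.78 [0.372 0.254 0.012]
top 0.73 [ 0.484 -0.103  0.276]
top 0.72 [0.433 0.562 0.014]
top 0.59 [0.784 0.344 0.012]
```

Still level at 35 N, so I'll try 20 N.

```bash
python3 -m inch '[[[0,0,0,0],[0,0,0,0],[0,0,0,0],[0,0,0,0],[0,0,0,0],[0,0,0,0]]]' - 20
python3 -c "
from h import *
to(.473,.060,.494,5); print(get_state()['ft_torque'].round(2)); d=panz()"
```

```text
time: 9.72
ee_pos: [0.4735, 0.0594, 0.4947]
ee_rot: [0.478, 0.521, -0.478, 0.521]
wrist_force: [-0.0, -0.6, -5.8]
gripper_width: 0.0635
t 9.7167 pos [0.4735 0.0594 0.4947] head 4.9 down [-0.  0. -1.] SHIFT [ 0.07 -0.04 -0.06] ROLL -0.1 F [-0.  -0.6 -5.8] w 0.0635 j [-0.64  0.2   0.47  1.87 -0.1   1.09 -0.05]
[ 0.36 -0.   -0.02]
scene 0.97 [ 0.487 -0.11   0.278]
scene 0.97 [0.435 0.566 0.014]
scene 0.96 [0.374 0.247 0.012]
scene 0.7 [0.783 0.342 0.008]
scene 0.63 [ 0.716 -0.021  0.164]
top 0.98 [0.779 0.344 0.017]
top 0.85 [0.376 0.254 0.017]
top 0.78 [ 0.485 -0.105  0.277]
top 0.63 [0.432 0.561 0.014]
top 0.18 [ 0.55  -0.037  0.199]
```

The pan doesn't slip even at 20 N. I'll ease the opening setpoint towards the bar width in small steps.

```bash
python3 -m inch '[[[0,0,0,0],[0,0,0,0],[0,0,0,0]]]' 6.2 20
python3 -c "
from h import *
to(.473,.060,.494,5); print(get_state()['ft_torque'].round(2)); d=panz()" | egrep 't |4[89]|\['
```

```text
time: 10.17
ee_pos: [0.4735, 0.0594, 0.4947]
ee_rot: [0.478, 0.521, -0.478, 0.521]
wrist_force: [0.7, 0.1, -6.2]
gripper_width: 0.0639
t 10.1667 pos [0.4735 0.0594 0.4947] head 4.9 down [ 0. -0. -1.] SHIFT [ 0.07 -0.05 -0.06] ROLL -0.1 F [ 0.7  0.1 -6.2] w 0.0639 j [-0.64  0.2   0.47  1.87 -0.1   1.09 -0.05]
[ 0.37 -0.05 -0.06]
scene 0.97 [0.377 0.246 0.011]
scene 0.93 [0.781 0.339 0.014]
scene 0.76 [ 0.487 -0.112  0.281]
scene 0.71 [0.435 0.562 0.016]
scene 0.62 [0.468 0.06  0.344]
top 0.87 [0.779 0.343 0.015]
top 0.85 [ 0.484 -0.104  0.279]
top 0.85 [0.375 0.253 0.012]
top 0.82 [0.432 0.561 0.015]
```

```bash
python3 -m inch '[[[0,0,0,0],[0,0,0,0],[0,0,0,0]]]' 6.3 20
python3 -c "
from h import *
to(.473,.060,.494,5); print(get_state()['ft_torque'].round(2)); d=panz()" | egrep 't |4[89]'
```

```text
time: 10.62
ee_pos: [0.4735, 0.0594, 0.4947]
ee_rot: [0.478, 0.521, -0.478, 0.521]
wrist_force: [-0.4, 0.5, -6.1]
gripper_width: 0.0636
t 10.6167 pos [0.4735 0.0594 0.4947] head 4.9 down [ 0. -0. -1.] SHIFT [ 0.07 -0.05 -0.06] ROLL -0.1 F [-0.4  0.5 -6.1] w 0.0636 j [-0.64  0.2   0.47  1.87 -0.1   1.09 -0.05]
scene 0.84 [0.377 0.248 0.014]
scene 0.8 [ 0.487 -0.11   0.278]
top 0.77 [ 0.484 -0.104  0.276]
top 0.56 [ 0.389 -0.492  0.004]
```

```bash
python3 -m inch '[[[0,0,0,0],[0,0,0,0]]]' 6.36 20
python3 -c "
from h import *
to(.473,.060,.494,5); print(get_state()['ft_torque'].round(2)); d=panz()" | egrep 't |4[89]'
```

```text
time: 10.98
ee_pos: [0.4735, 0.0594, 0.4947]
ee_rot: [0.478, 0.521, -0.478, 0.521]
wrist_force: [-0.7, 0.3, -6.6]
gripper_width: 0.0638
t 10.9833 pos [0.4735 0.0594 0.4947] head 4.9 down [-0. -0. -1.] SHIFT [ 0.07 -0.05 -0.06] ROLL -0.1 F [-0.7  0.3 -6.6] w 0.0638 j [-0.64  0.2   0.47  1.87 -0.1   1.09 -0.05]
scene 0.91 [ 0.485 -0.111  0.28 ]
top 0.93 [ 0.483 -0.106  0.278]
```

```bash
python3 -m inch '[[[0,0,0,0],[0,0,0,0]]]' 6.4 20
python3 -c "
from h import *
to(.473,.060,.494,5); print(get_state()['ft_torque'].round(2)); d=panz()" | egrep 't |4[89]'
```

```text
time: 11.35
ee_pos: [0.4735, 0.0594, 0.4947]
ee_rot: [0.478, 0.521, -0.478, 0.521]
wrist_force: [0.8, 0.4, -6.9]
gripper_width: 0.0644
t 11.35 pos [0.4735 0.0594 0.4947] head 4.9 down [ 0. -0. -1.] SHIFT [ 0.07 -0.05 -0.06] ROLL -0.1 F [ 0.8  0.4 -6.9] w 0.0644 j [-0.64  0.2   0.47  1.87 -0.1   1.09 -0.05]
scene 0.73 [ 0.486 -0.109  0.281]
scene 0.71 [0.376 0.249 0.012]
top 0.87 [ 0.486 -0.106  0.276]
```

```bash
python3 -m inch '[[[0,0,0,0],[0,0,0,0]]]' 6.45 20
python3 -c "
from h import *
to(.473,.060,.494,5); print(get_state()['ft_torque'].round(2)); d=panz()" | egrep 't |4[89]'
```

```text
time: 11.72
ee_pos: [0.4735, 0.0594, 0.4947]
ee_rot: [0.478, 0.521, -0.478, 0.521]
wrist_force: [-0.4, 0.5, -5.0]
gripper_width: 0.0647
t 11.7167 pos [0.4735 0.0594 0.4947] head 4.9 down [-0. -0. -1.] SHIFT [ 0.07 -0.05 -0.06] ROLL -0.1 F [-0.4  0.5 -5. ] w 0.0647 j [-0.64  0.2   0.47  1.87 -0.1   1.09 -0.05]
scene 0.87 [ 0.485 -0.109  0.28 ]
top 0.8 [ 0.484 -0.106  0.275]
```

```bash
python3 -m inch '[[[0,0,0,0],[0,0,0,0]]]' 6.49 20
python3 -c "
from h import *
to(.473,.060,.494,5); print(get_state()['ft_torque'].round(2)); d=panz()" | egrep 't |4[89]'
```

```text
time: 12.08
ee_pos: [0.4735, 0.0594, 0.4947]
ee_rot: [0.478, 0.521, -0.478, 0.521]
wrist_force: [-0.0, 0.4, -6.2]
gripper_width: 0.0648
t 12.0833 pos [0.4735 0.0594 0.4947] head 4.9 down [-0. -0. -1.] SHIFT [ 0.07 -0.05 -0.06] ROLL -0.1 F [-0.   0.4 -6.2] w 0.0648 j [-0.64  0.2   0.47  1.87 -0.1   1.09 -0.05]
scene 0.95 [0.376 0.248 0.012]
scene 0.71 [ 0.483 -0.109  0.28 ]
top 0.91 [ 0.485 -0.104  0.278]
top 0.23 [ 0.484 -0.036  0.267]
```

```bash
python3 -m inch '[[[0,0,0,0],[0,0,0,0]]]' 6.52 20
python3 -c "
from h import *
to(.473,.060,.494,5); print(get_state()['ft_torque'].round(2)); d=panz()" | egrep 't |4[89]'
```

```text
time: 12.45
ee_pos: [0.4735, 0.0594, 0.4947]
ee_rot: [0.478, 0.521, -0.478, 0.521]
wrist_force: [0.4, -0.8, -6.3]
gripper_width: 0.0653
t 12.45 pos [0.4735 0.0594 0.4947] head 4.9 down [-0. -0. -1.] SHIFT [ 0.07 -0.04 -0.06] ROLL -0.1 F [ 0.4 -0.8 -6.3] w 0.0653 j [-0.64  0.2   0.47  1.87 -0.1   1.09 -0.05]
scene 0.93 [ 0.487 -0.107  0.283]
top 0.71 [ 0.487 -0.107  0.276]
```

```bash
python3 -m inch '[[[0,0,0,0],[0,0,0,0]]]' 6.55 20
python3 -c "
from h import *
to(.473,.060,.494,5); print(get_state()['ft_torque'].round(2)); d=panz()" | egrep 't |4[89]'
```

```text
time: 12.82
ee_pos: [0.4735, 0.0594, 0.4947]
ee_rot: [0.478, 0.521, -0.478, 0.521]
wrist_force: [0.2, -0.7, -5.8]
gripper_width: 0.0654
t 12.8167 pos [0.4735 0.0594 0.4947] head 4.9 down [ 0. -0. -1.] SHIFT [ 0.07 -0.05 -0.07] ROLL -0.1 F [ 0.2 -0.7 -5.8] w 0.0654 j [-0.64  0.2   0.47  1.87 -0.1   1.09 -0.05]
scene 0.63 [ 0.482 -0.09   0.248]
top 0.74 [ 0.482 -0.055  0.205]
```

It's pivoting now: the lip is coming down from 0.248 to 0.205 m. I'll let it go on for a few rows.

```bash
python3 -m inch '[[[0,0,0,0],[0,0,0,0],[0,0,0,0]]]' 
python3 -c "
from h import *
to(.473,.060,.494,5); print(get_state()['ft_torque'].round(2)); d=panz()
im,_=snapshot('top'); 
i2,_=snapshot('scene'); a=cv2.resize(im[190:310,260:400],None,fx=3,fy=3);b=cv2.resize(i2[100:330,240:420],None,fx=2,fy=2)[:360]
save('s3',np.hstack([a,b]))"
```

```text
time: 13.27
ee_pos: [0.4735, 0.0594, 0.4947]
ee_rot: [0.478, 0.521, -0.478, 0.521]
wrist_force: [0.5, 0.1, -6.4]
gripper_width: 0.0658
t 13.2667 pos [0.4735 0.0594 0.4947] head 4.9 down [ 0. -0. -1.] SHIFT [ 0.07 -0.05 -0.06] ROLL -0.1 F [ 0.5  0.1 -6.4] w 0.0658 j [-0.64  0.2   0.47  1.87 -0.1   1.09 -0.05]
[ 0.07  0.03 -0.04]
scene 0.96 [0.436 0.565 0.016]
scene 0.88 [ 0.481 -0.032  0.19 ]
scene 0.75 [0.784 0.341 0.008]
scene 0.56 [0.377 0.247 0.012]
top 0.8 [0.374 0.252 0.012]
top 0.75 [0.781 0.34  0.013]
top 0.67 [0.433 0.563 0.016]
top 0.49 [ 0.48  -0.028  0.186]
```

View pics/s3.png

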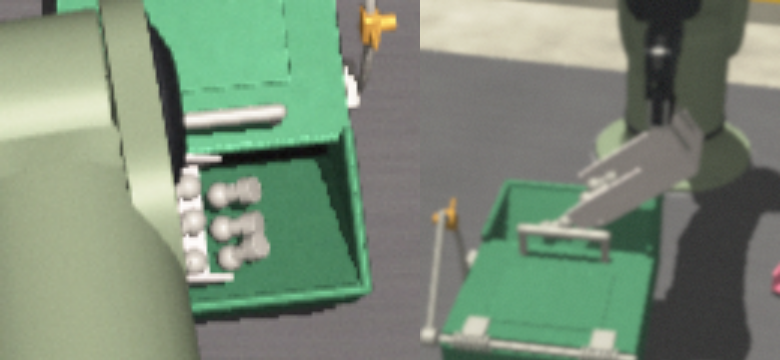

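At about 37° tilt the blanks are sliding out. In the left half, three are leaving the lip near (240,220) and three are still on it near (190,220). I'll wait a little and count.

```bash
python3 -m inch '[[[0,0,0,0],[0,0,0,0],[0,0,0,0],[0,0,0,0],[0,0,0,0],[0,0,0,0]]]' 
python3 -c "
from h import *
to(.473,.060,.494,5); print(get_state()['ft_torque'].round(2)); d=panz()
for r in place_of('top','blank0')[:8]: print(round(r['score'],2),np.round(r['location'],3))
" | egrep -v '0.37|0.43|0.78'
```

```text
time: 14.07
ee_pos: [0.4735, 0.0594, 0.4947]
ee_rot: [0.478, 0.521, -0.478, 0.521]
wrist_force: [0.7, -0.1, -4.2]
gripper_width: 0.0658
t 14.0667 pos [0.4735 0.0594 0.4947] head 4.9 down [ 0.  0. -1.] SHIFT [ 0.07 -0.05 -0.06] ROLL -0.1 F [ 0.7 -0.1 -4.2] w 0.0658 j [-0.64  0.2   0.47  1.87 -0.1   1.09 -0.05]
[0.01 0.02 0.  ]
scene 0.58 [ 0.481 -0.034  0.188]
top 0.18 [ 0.716 -0.019  0.156]
0.48 [ 0.453 -0.015  0.2  ]
```

Weight shows about 3 blanks still on the lip, with the pan balanced at about 37°. I'll clamp and shake it along the pan's axis.

```bash
python3 -m inch '[[[0,0,0,0],[0,0,1,0],[0,0,1.5,0],[0,0,-1,0],[0,0,1.2,0],[0,0,-1.2,0],[0,0,0,0],[0,0,0,0]]]' 5.5 120
python3 -c "
from h import *
to(.473,.060,.494,5); print(get_state()['ft_torque'].round(2)); d=panz()
for r in place_of('top','blank0')[:8]: print(round(r['score'],2),np.round(r['location'],3))
" | egrep -v '0.37|0.43|0.78'
```

```text
time: 14.98
ee_pos: [0.4736, 0.058, 0.4948]
ee_rot: [0.478, 0.52, -0.479, 0.521]
wrist_force: [0.7, -1.8, -2.3]
gripper_width: 0.0633
t 14.9833 pos [0.4736 0.058  0.4948] head 4.8 down [ 0.    -0.001 -1.   ] SHIFT [ 0.08 -0.04 -0.2 ] ROLL -0.2 F [ 0.7 -1.8 -2.3] w 0.0633 j [-0.64  0.2   0.47  1.87 -0.1   1.09 -0.05]
[-0.04 -0.05 -0.01]
scene 0.76 [ 0.482 -0.035  0.189]
top 0.75 [ 0.478 -0.028  0.186]
```

Weight is now about that of the empty pan. I'll lift clear, then look into the hopper as the pan moves back.

```bash
python3 -m inch '[[[0,0,0.8,0],[0,0,-0.8,0],[0,0,0,0],[0,0,0,0],[-1,0,0,0],[-2.5,0,0,0],[-4,0,0,0],[-4.5,0,0,0]]]' - 120
python3 -m inch '[[[0,0,-2,2],[0,0,-4.5,5],[0,0.2,-7.5,9],[0,0.3,-10.5,13],[0,0.4,-13.5,17],[0,0.5,-16,20],[0,0.5,-18,22],[0,0.5,-18,22]]]'
python3 -c "
from h import *
to(.518,.2575,.33,-23); print(get_state()['ft_torque'].round(2)); d=panz()
for r in place_of('top','blank0')[:8]: print(round(r['score'],2),np.round(r['location'],3))
im,_=snapshot('top'); 
i2,_=snapshot('scene'); a=cv2.resize(im[180:310,200:400],None,fx=2.5,fy=2.5,interpolation=cv2.INTER_CUBIC);b=i2[50:375,230:500]
save('s4',np.hstack([a,b]))"
```

```text
time: 15.9
ee_pos: [0.4737, 0.0591, 0.5421]
ee_rot: [0.479, 0.52, -0.478, 0.521]
wrist_force: [-0.2, 0.3, -3.5]
gripper_width: 0.0634
time: 16.57
ee_pos: [0.4624, 0.2433, 0.5392]
ee_rot: [-0.568, -0.421, 0.569, -0.42]
wrist_force: [-0.3, -0.7, -4.1]
gripper_width: 0.0634
t 16.5667 pos [0.4624 0.2433 0.5392] head -17.0 down [-0.001  0.    -1.   ] SHIFT [20.92  4.92 -2.98] ROLL 6.0 F [-0.3 -0.7 -4.1] w 0.0634 j [-0.92  0.25  0.41  1.7  -0.1   1.22 -0.79]
[-0.05 -0.03 -0.01]
scene 0.97 [0.437 0.565 0.017]
scene 0.88 [0.435 0.157 0.234]
scene 0.72 [0.779 0.34  0.008]
scene 0.59 [0.374 0.249 0.01 ]
top 0.94 [0.431 0.563 0.014]
top 0.93 [0.434 0.154 0.232]
top 0.59 [0.784 0.342 0.014]
0.57 [ 0.589 -0.146  0.153]
```

View pics/s4.png

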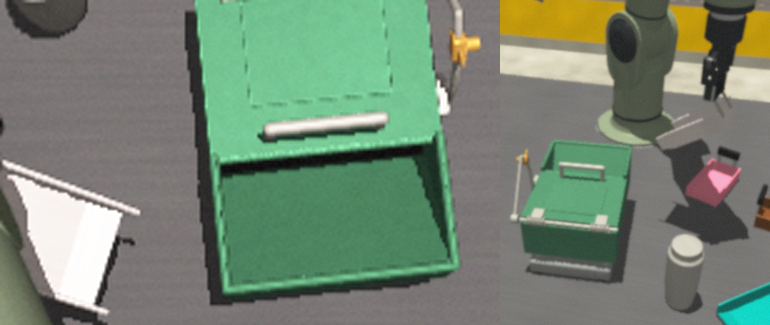

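The hopper and bench show no loose blanks, so they slid under the lid. The visible part of the pan is empty (left, around 75,240). Now I'll set the pan down, lip first.

```bash
python3 -m inch '[[[1,1,-0.6,1],[3,2,-1.2,2],[6,3,-1.8,4],[9,4,-2.4,5],[12,4.6,-2.9,6],[15,4.9,-3,6],[18,4.9,-3,6],[19.5,4.9,-3,6]]]' - 120
python3 -m inch '[[[1,0,0,0],[1.4,0,0,0],[1.4,0,0,0],[1.4,0,0,0]]]'
python3 -c "
from h import *
to(.518,.2575,.310,-23); d=panz()
P=cloud('top',d,(150,270,200,300)); P=P[(P[:,2]>.01)]; print(len(P))"
```

```text
time: 17.58
ee_pos: [0.5185, 0.2526, 0.3414]
ee_rot: [-0.589, -0.389, 0.591, -0.389]
wrist_force: [-0.7, -0.3, -2.5]
gripper_width: 0.0636
time: 17.92
ee_pos: [0.5192, 0.2534, 0.3317]
ee_rot: [0.591, 0.39, -0.59, 0.39]
wrist_force: [0.7, 0.6, -2.9]
gripper_width: 0.0637
t 17.9167 pos [0.5192 0.2534 0.3317] head -23.1 down [ 0.001  0.001 -1.   ] SHIFT [ 2.17 -0.28 -0.33] ROLL -0.1 F [ 0.7  0.6 -2.9] w 0.0637 j [-0.81  0.56  0.36  1.81 -0.26  0.81 -0.72]
scene 0.97 [0.438 0.566 0.014]
scene 0.77 [0.483 0.168 0.028]
scene 0.74 [0.781 0.34  0.007]
scene 0.72 [0.378 0.246 0.014]
top 0.92 [0.374 0.253 0.016]
top 0.82 [0.482 0.171 0.025]
top 0.74 [0.778 0.341 0.015]
top 0.62 [0.431 0.562 0.017]
7472
```

```bash
python3 -m inch '[[[0.6,0,0,0],[1.4,0,0,0],[2,0,0,0],[2,0,0,0]]]' 6.55 20
python3 -m inch '[[[0.5,0,-0.7,0],[1.2,0,-1.6,0],[2,0,-2.5,0],[2.9,0,-3.4,0],[3.7,0,-4.2,0],[4.5,0,-5,0],[5,0,-5.5,0],[5.4,0,-5.8,0]]]'
python3 -c "
from h import *
to(.546,.323,.230,-23); d=panz()"
```

```text
time: 18.45
ee_pos: [0.5191, 0.254, 0.3098]
ee_rot: [0.59, 0.39, -0.59, 0.39]
wrist_force: [0.5, 0.9, 2.3]
gripper_width: 0.0655
time: 19.12
ee_pos: [0.5416, 0.3072, 0.2554]
ee_rot: [-0.589, -0.39, 0.591, -0.39]
wrist_force: [-0.3, 1.1, 1.1]
gripper_width: 0.0654
t 19.1167 pos [0.5416 0.3072 0.2554] head -23.1 down [-0.001 -0.001 -1.   ] SHIFT [ 2.53 -0.21 -1.63] ROLL -0.1 F [-0.3  1.1  1.1] w 0.0654 j [-0.82  0.73  0.31  1.73 -0.31  0.73 -0.75]
scene 0.95 [0.782 0.339 0.007]
scene 0.92 [0.376 0.249 0.01 ]
scene 0.83 [0.481 0.168 0.01 ]
scene 0.65 [0.434 0.566 0.015]
top 0.97 [0.779 0.342 0.014]
top 0.71 [0.377 0.252 0.014]
top 0.7 [0.481 0.171 0.005]
top 0.57 [0.434 0.563 0.017]
```

Lip on bench and pivoting back as planned. I'll finish the arc, release and back off upward.

```bash
python3 -m inch '[[[0.5,0,-0.4,0],[1,0,-0.8,0],[1.5,0,-1.2,0],[2,0,-1.5,0],[2.4,0,-1.7,0],[2.6,0,-1.8,0],[2.6,0,-1.8,0]]]'
python3 -c "
from h import *
to(.546,.323,.230,-23); d=panz()" | egrep 't |0.4[678]'
python3 -m inch '[[[0,0,0,0],[0,0,0,0],[0,0,0,0],[0,0,0,0],[-1,0,0,0],[-3,0,0,0],[-6,0,0,0],[-9,0,0,0]]]' 8.54 20
python3 -c "
from h import *
to(.555,-.036,.40,5); d=panz()
P=cloud('top',d,(165,265,225,300)); q=P[(P[:,2]>.02)&(P[:,2]<.06)]; print(rect(q),np.percentile(q[:,2],[5,50,95]))" | egrep 't |0.4[678]|\(\('
```

```text
time: 19.9
ee_pos: [0.5489, 0.3238, 0.2307]
ee_rot: [0.59, 0.39, -0.59, 0.39]
wrist_force: [0.2, 2.9, 4.6]
gripper_width: 0.0655
t 19.9 pos [0.5489 0.3238 0.2307] head -23.1 down [ 0.  0. -1.] SHIFT [ 0.07 -0.23  0.18] ROLL -0.1 F [0.2 2.9 4.6] w 0.0655 j [-0.82  0.78  0.3   1.7  -0.33  0.71 -0.76]
scene 0.72 [0.484 0.167 0.015]
top 0.89 [0.483 0.174 0.012]
time: 20.77
ee_pos: [0.5486, 0.3231, 0.322]
ee_rot: [-0.59, -0.389, 0.591, -0.39]
wrist_force: [-0.9, 0.5, -0.4]
gripper_width: 0.0852
t 20.7667 pos [0.5486 0.3231 0.322 ] head -23.2 down [-0.001 -0.001 -1.   ] SHIFT [-7.77 14.71 32.77] ROLL -28.2 F [-0.9  0.5 -0.4] w 0.0852 j [-0.85  0.66  0.35  1.65 -0.28  0.88 -0.79]
scene 0.57 [0.488 0.17  0.013]
top 0.82 [0.478 0.174 0.011]
((0.5176393389701843, 0.24671629071235657), (0.16894637048244476, 0.09186920523643494), 67.02535247802734) [0.0223489  0.03908409 0.04513428]
```

The pan is flat and released. On to the lid handle.

```bash
python3 -m inch '[[[-3,0.6,1.3,-1],[-6,1.8,4,-4],[-7.8,3.2,7.2,-7],[-7.8,4.8,10.7,-10],[-7.8,6.4,14.2,-14],[-7.8,8,17.7,-18],[-7.8,9.6,21.2,-22],[-7.8,11.2,24.7,-26]]]'
python3 -c "
from h import *
to(.558,-.036,.40,5)"
```

```text
time: 21.63
ee_pos: [0.5541, 0.0505, 0.398]
ee_rot: [0.486, 0.514, -0.487, 0.513]
wrist_force: [1.0, 0.5, 0.8]
gripper_width: 0.0857
t 21.6333 pos [0.5541 0.0505 0.398 ] head 3.1 down [-0.001 -0.    -1.   ] SHIFT [-0.2  -0.08  8.65] ROLL -1.9 F [1.  0.5 0.8] w 0.0857 j [-0.42  0.44  0.31  1.8  -0.16  0.93  0.01]
```

```bash
python3 -m inch '[[[0,0,3,-1],[0,0,5.5,-1.9],[0,0,7.5,-1.9],[0,-0.1,8.6,-1.9],[1,-0.1,8.6,-1.9],[2.4,-0.1,8.6,-1.9],[4,-0.1,8.6,-1.9],[4.3,-0.1,8.6,-1.9]]]' 8.54
python3 -c "
from h import *
to(.558,-.036,.355,5)
for c in('top','scene'):
    im,d=snapshot(c)
    for t in ('lid_handle','index_mark','lid_pointer'):
        for r in place_of(c,t)[:2]: print(c,t,round(r['score'],2),np.round(r['location'],3))
"
```

```text
time: 22.3
ee_pos: [0.5573, -0.0321, 0.3527]
ee_rot: [0.477, 0.522, -0.479, 0.52]
wrist_force: [-1.3, 0.5, 0.5]
gripper_width: 0.0855
t 22.3 pos [ 0.5573 -0.0321  0.3527] head 4.9 down [-0.004  0.    -1.   ] SHIFT [-0.24  0.04  0.4 ] ROLL -0.1 F [-1.3  0.5  0.5] w 0.0855 j [-0.26  0.5   0.29  1.84 -0.19  0.83  0.21]
top lid_handle 0.42 [0.519 0.252 0.006]
top index_mark 0.43 [ 0.618 -0.144  0.238]
top lid_pointer 0.79 [ 0.588 -0.147  0.157]
scene lid_handle 0.62 [ 0.557 -0.035  0.199]
scene index_mark 0.47 [ 0.613 -0.143  0.239]
scene lid_pointer 0.71 [ 0.586 -0.145  0.161]
```

```bash
python3 -m inch '[[[0,0,0,0],[0,0,0,0],[0,0,0,0],[0,0,0,0],[0,0,0,0],[0,0,0,0],[0,0,0,0],[0,0,0,0]]]' 0.5 70
python3 -m inch '[[[0,0,0,0],[0,0,0,0],[0,0,0,0],[0,0,0,0],[0,0,0,0],[0,0,0,0]]]'
python3 -c "
from h import *
to(.558,-.036,.355,5)"
```

```text
time: 23.37
ee_pos: [0.557, -0.0339, 0.3555]
ee_rot: [0.478, 0.521, -0.48, 0.519]
wrist_force: [-10.3, -0.1, 7.6]
gripper_width: 0.0095
time: 23.87
ee_pos: [0.557, -0.0339, 0.3556]
ee_rot: [0.478, 0.521, -0.48, 0.519]
wrist_force: [-11.7, 0.3, 7.8]
gripper_width: 0.0097
t 23.8667 pos [ 0.557  -0.0339  0.3556] head 4.8 down [-0.003  0.    -1.   ] SHIFT [0.05 0.08 0.21] ROLL -0.2 F [-11.7   0.3   7.8] w 0.0097 j [-0.26  0.49  0.3   1.84 -0.19  0.84  0.21]
```

```bash
python3 -m inch '[[[-0.4,0,0,0],[-0.9,0.1,0,0],[-1.6,0.3,0,0],[-2.3,0.6,0,0],[-3.1,1,0,0],[-3.8,1.4,0,0],[-4.5,1.8,0,0],[-4.5,1.8,0,0]]]' - 90
python3 -c "
from h import *
to(.557+.0558,-.0339+.005,.3556+.0856,5)
for c in('top','scene'):
    im,d=snapshot(c)
    for t in ('lid_handle','index_mark','lid_pointer'):
        for r in place_of(c,t)[:2]: print(c,t,round(r['score'],2),np.round(r['location'],3))
"
```

```text
time: 24.53
ee_pos: [0.5759, -0.0323, 0.4019]
ee_rot: [0.478, 0.521, -0.479, 0.52]
wrist_force: [-10.8, -0.4, -1.0]
gripper_width: 0.0088
t 24.5333 pos [ 0.5759 -0.0323  0.4019] head 4.8 down [-0.002  0.    -1.   ] SHIFT [-3.93  3.7  -0.04] ROLL -0.2 F [-10.8  -0.4  -1. ] w 0.0088 j [-0.27  0.47  0.31  1.75 -0.17  0.96  0.19]
top index_mark 0.62 [ 0.618 -0.14   0.236]
top lid_pointer 0.85 [ 0.596 -0.142  0.195]
scene lid_handle 0.73 [ 0.578 -0.032  0.242]
scene lid_handle 0.24 [ 0.594 -0.146  0.196]
scene index_mark 0.54 [ 0.614 -0.143  0.236]
scene index_mark 0.34 [ 0.61  -0.45  -0.001]
```

```bash
python3 -m inch '[[[-0.5,0.3,0,0],[-1.1,0.8,0,0],[-1.8,1.4,0,0],[-2.4,2,0,0],[-3,2.6,0,0],[-3.5,3.1,0,0],[-3.9,3.5,0,0],[-3.9,3.5,0,0]]]' - 90
python3 -m inch '[[[0,0,0,0],[0,0,0,0],[0,0,0,0],[0,0,0,0]]]'
python3 -c "
from h import *
to(.557+.0558,-.0339+.005,.3556+.0856,5)
for c in('top','scene'):
  for k in range(3):
    im,d=snapshot(c)
    for t in ('lid_handle','index_mark','lid_pointer'):
        for r in place_of(c,t)[:1]: print(c,t,round(r['score'],2),np.round(r['location'],3))
save('s5',cv2.resize(im[170:300,220:380],None,fx=4.5,fy=4.5,interpolation=cv2.INTER_CUBIC))
"
```

```text
time: 25.6
ee_pos: [0.6093, -0.0296, 0.4413]
ee_rot: [0.478, 0.522, -0.48, 0.518]
wrist_force: [-35.0, 1.2, 23.1]
gripper_width: 0.009
time: 25.93
ee_pos: [0.6088, -0.0297, 0.4408]
ee_rot: [0.477, 0.522, -0.48, 0.518]
wrist_force: [-33.1, 1.0, 23.0]
gripper_width: 0.0088
t 25.9333 pos [ 0.6088 -0.0297  0.4408] head 4.7 down [-0.007  0.001 -1.   ] SHIFT [-0.05  0.41 -0.05] ROLL -0.3 F [-33.1   1.   23. ] w 0.0088 j [-0.27  0.48  0.32  1.61 -0.17  1.08  0.18]
top lid_handle 0.38 [0.723 0.234 0.004]
top index_mark 0.49 [ 0.618 -0.143  0.238]
top lid_pointer 0.85 [ 0.611 -0.142  0.232]
top index_mark 0.43 [ 0.618 -0.14   0.238]
top lid_pointer 0.79 [ 0.615 -0.142  0.234]
top index_mark 0.73 [ 0.387 -0.489  0.005]
top lid_pointer 0.91 [ 0.613 -0.139  0.233]
scene lid_handle 0.58 [ 0.607 -0.032  0.279]
scene index_mark 0.49 [ 0.616 -0.14   0.235]
scene lid_pointer 0.56 [ 0.612 -0.143  0.235]
scene lid_handle 0.62 [ 0.606 -0.031  0.279]
scene index_mark 0.64 [ 0.614 -0.143  0.231]
scene lid_pointer 0.6 [ 0.613 -0.144  0.232]
scene lid_handle 0.96 [ 0.609 -0.029  0.278]
scene index_mark 0.42 [ 0.616 -0.143  0.236]
scene lid_pointer 0.79 [ 0.612 -0.144  0.235]
```

View pics/s5.png

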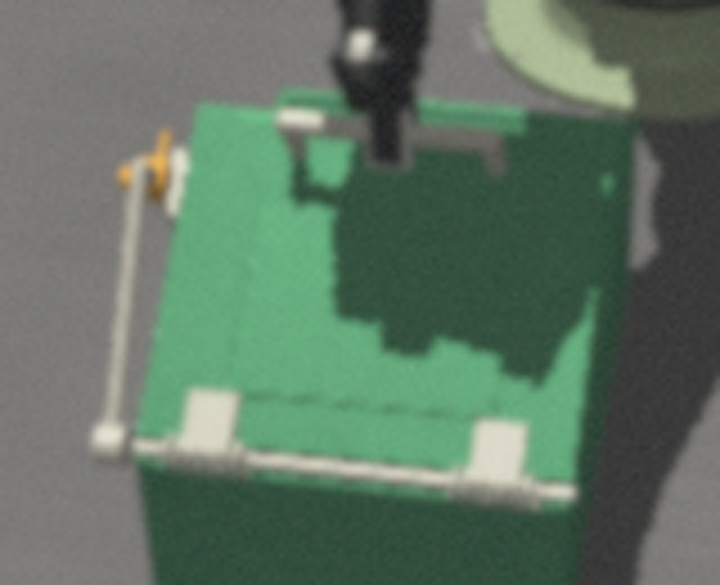

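The picture shows the pointer (178,180) beside the orange clip (150,170), slightly low. The wrist force is about 40 N, mostly radial, because my path ran a little inside the handle's arc. Moving up relieves that and adds the missing ~0.03 rad.

```bash
python3 -m inch '[[[-0.2,0,0,0],[-0.4,0,0,0],[-0.6,0,0,0],[-0.7,0,0,0],[-0.7,0,0,0],[-0.7,0,0,0]]]' - 90
cat > chk.py <<'E'
from h import *
to(.6128,-.029,.4412,5)
H=np.array([.7145,-.0225,.158]); ax=np.array([np.cos(np.radians(5)),np.sin(np.radians(5))])
o={'index_mark':[],'lid_pointer':[],'lid_handle':[]}
for c in('top','scene'):
  for k in range(3):
    im,d=snapshot(c)
    for t in o:
        for r in place_of(c,t)[:1]:
            p=np.array(r['location'])-H
            if abs(p[0])<.2 and abs(p[1])<.2: o[t].append((np.arctan2(p[2],-(p[:2]@ax))-(.26 if t=='lid_handle' else 0), c[0]))
for t in o: print(t,[(c,round(a,3)) for a,c in o[t]],np.mean([a for a,c in o[t]]).round(3))
E
python3 chk.py
```

```text
time: 27.63
ee_pos: [0.6119, -0.0289, 0.4462]
ee_rot: [0.479, 0.52, -0.478, 0.521]
wrist_force: [14.6, 0.1, -26.2]
gripper_width: 0.0087
t 27.6333 pos [ 0.6119 -0.0289  0.4462] head 4.8 down [ 0.002 -0.    -1.   ] SHIFT [0.5  0.09 0.02] ROLL -0.2 F [ 14.6   0.1 -26.2] w 0.0087 j [-0.27  0.48  0.32  1.6  -0.17  1.09  0.18]
index_mark [('t', np.float64(0.625)), ('t', np.float64(0.65)), ('t', np.float64(0.632)), ('s', np.float64(0.622)), ('s', np.float64(0.62)), ('s', np.float64(0.628))] 0.629
lid_pointer [('t', np.float64(0.628)), ('t', np.float64(0.619)), ('t', np.float64(0.632)), ('s', np.float64(0.624)), ('s', np.float64(0.639)), ('s', np.float64(0.606))] 0.625
lid_handle [('s', np.float64(0.627)), ('s', np.float64(0.637)), ('s', np.float64(0.621))] 0.628
```

Pointer reads 0.625 against index 0.629. I'll ease the leftover radial pull with a 2.5 mm move, then check the pan, the blanks and steadiness.

```bash
python3 -m inch '[[[0.1,0.1,0,0],[0.2,0.15,0,0],[0.2,0.15,0,0],[0.2,0.15,0,0],[0.2,0.15,0,0],[0.2,0.15,0,0]]]' - 90
python3 chk.py
python3 -c "
from h import *
im,d=snapshot('top'); i2,_=snapshot('scene')
save('s6',np.vstack([im[150:320,150:540],i2[180:390,130:520]]))
for c in('top','scene'):
  for t in('pan','mug','stock_bin','hammer','blank0'):
    for r in place_of(c,t)[:4]: print(c,t,round(r['score'],2),np.round(r['location'],3))
"
```

```text
time: 29.33
ee_pos: [0.612, -0.0291, 0.4454]
ee_rot: [0.479, 0.521, -0.479, 0.52]
wrist_force: [-9.6, 0.7, 1.1]
gripper_width: 0.0088
t 29.3333 pos [ 0.612  -0.0291  0.4454] head 4.8 down [-0.001  0.001 -1.   ] SHIFT [0.42 0.08 0.  ] ROLL -0.2 F [-9.6  0.7  1.1] w 0.0088 j [-0.27  0.48  0.32  1.6  -0.17  1.09  0.18]
index_mark [('t', np.float64(0.646)), ('t', np.float64(0.627)), ('t', np.float64(0.65)), ('s', np.float64(0.63)), ('s', np.float64(0.617))] 0.634
lid_pointer [('t', np.float64(0.619)), ('t', np.float64(0.614)), ('t', np.float64(0.615)), ('s', np.float64(0.614)), ('s', np.float64(0.624))] 0.617
lid_handle [('s', np.float64(0.623)), ('s', np.float64(0.606)), ('s', np.float64(0.627))] 0.618
top pan 0.92 [ 0.413  0.476 -0.   ]
top pan 0.85 [0.728 0.412 0.001]
top pan 0.66 [0.482 0.174 0.012]
top pan 0.6 [ 0.292  0.286 -0.001]
top mug 0.58 [0.724 0.232 0.003]
top mug 0.58 [ 0.609 -0.449  0.   ]
top stock_bin 0.56 [ 0.61  -0.452 -0.001]
top hammer 0.8 [ 0.389 -0.488  0.002]
scene pan 0.94 [ 0.73   0.411 -0.   ]
scene pan 0.68 [0.414 0.477 0.001]
scene pan 0.67 [0.292 0.285 0.005]
scene pan 0.56 [0.519 0.258 0.002]
scene mug 0.55 [0.721 0.236 0.006]
scene mug 0.31 [ 0.61  -0.027  0.281]
scene stock_bin 0.68 [ 0.606 -0.449 -0.002]
scene stock_bin 0.15 [ 0.612 -0.029  0.283]
scene hammer 0.81 [ 0.392 -0.483  0.002]
```

View pics/s6.png

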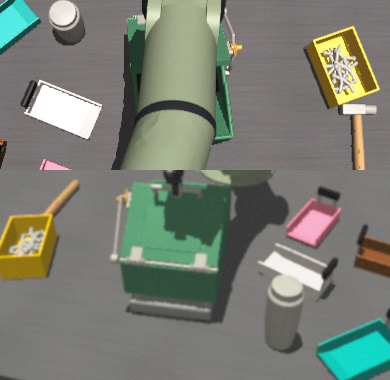

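The pan is flat and empty (upper view 62,108; lower view 297,270). No blanks are loose on the bench, and the mug, bin and hammer are where they were. Handing in.

```bash
python3 -c "
from h import *
s=get_state(); print(s['time'],s['wrist_force'].round(1),np.abs(s['joint_velocities']).max())
print(close_job())"
```

```text
31.1333 [-10.2   1.1   2.9] 0.0026704082548889324
the job is handed in; nothing more can be done
None
```

The job is handed in at 31.1 s of the 72 s allowed. As far as my checks show, everything is done, but I never saw the six blanks inside the tub.

- **Blanks:** I held the pan by the ends of its grip bar and eased the fingers until it pivoted and poured into the hopper with the lid shut. Three or so blanks stuck on the lip at about 37°, and a shake cleared them. Afterwards the pan weighed what it should empty (about 2.9 N) and looked empty, and no blanks showed on the bench. They lie under the lid, so I inferred they are inside.
- **Pan:** It stands upright and empty where it started; the spout reads 11–15 mm above the bench, and 13 mm is flat.
- **Lid:** The fingers hold the handle with the grip set to 90 N. The pointer reads about 0.617 rad and the index clip about 0.634 rad, a gap of roughly 0.02 rad where 0.08 is allowed. The arm was steady at hand-in (fastest joint 0.003 rad/s).
- **Bystanders and clip:** The mug, bin, hammer and index clip read within a few mm of where they started.
- **Excess push:** On the way up the wrist force reached about 40 N because my path ran slightly inside the handle's arc. I corrected that; the force was about 10 N at the end.

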